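Show the uncapped jar and its cap

TASK

One of the two clear jars on the low step has lost its twist cap: point straight down at that open, empty jar, with the fingertips just above the middle of its mouth, and stay there about two seconds. Then point in the same way at the one loose cap lying on the shelf top that fits its neck, and finish there, still pointing at it. Do not bring the fingertips down over the other jar or the other caps, and touch and move nothing.

Things in the scene. Friction and masses are not known exactly. Their poses are not given: they have to be found in the camera images.
- jar_open: The open, empty jar of clear plastic, no cap: 76 mm diameter body, 95 mm tall, neck 62 mm outside and 57 mm inside diameter. It stands upright on the step. Origin: centre of its underside, z up.
- jar_open_mouth (a point): Centre of the open jar's rim, 95 mm above its underside; z up.
- jar_capped: A second clear jar of the same size, half full of wooden beads, with its dark grey cap (70 mm diameter) screwed on: 97.5 mm tall over the cap. It stands upright on the step. Origin: centre of its underside, z up.
- cap_70: The largest loose dark grey twist cap, 70 mm diameter, 16 mm high, the same as the one on the closed jar: this is the one that fits the 62 mm neck. It lies top up on the shelf top. Origin: centre of its underside, z up.
- cap_52: A middle-sized loose dark grey cap, 52 mm diameter, 14 mm high, too small for the jar; lies top up on the shelf top. Origin: centre of its underside, z up.
- cap_38: The smallest loose dark grey cap, 38 mm diameter, 12 mm high, too small for the jar; lies top up on the shelf top. Origin: centre of its underside, z up.
- riser: The step: a fixed whitewashed pine display board 150 mm deep (x), 560 mm wide (y), its top 45 mm above the shelf top; carries the two jars and the drum block. Origin: centre of its underside, z up.
- drum_block: Oak drum block on the step, 70 x 125 x 52 mm high, long side along its y. Leave alone. Origin: centre of its underside, z up.
- prism: Glass prism lying on one face, 36 mm sides, 60 mm long along its y, 31 mm high, in the row of loose caps. Leave alone. Origin: centre of its underside, z up.
- spiky_roller: Teal silicone spiky roller lying on the shelf top, 60 mm diameter, 130 mm long along its y, at the left of the step. Leave alone. Origin: middle of its underside as it lies, z up.
- infinity_cube: Yellow plastic infinity cube, 43 mm, set at an angle, at the right of the step. Leave alone. Origin: centre of its underside, z up.
Not all that is in view belongs to the job. What is shaped like the jar_open but blue or orange is not meant.

How it is judged (in metres and radians):
On the way, in this order (a step that is already met when the one before it is completed fails the run):
1. points down at the open jar, TCP within 22 mm of the middle of its mouth and 20 to 75 mm above the rim, for about two seconds (horizontal distance between the grasp point and jar_open_mouth below 0.022 m and z of the grasp point in the frame of jar_open_mouth between 0.02 and 0.075 m and angle between the grasp point's own z axis and vertical above 2.6 rad), for 1.6 s.
2. then points down at the 70 mm cap, fingertips just above it (horizontal distance between the grasp point and cap_70 below 0.025 m and z of the grasp point in the frame of cap_70 between 0.036 and 0.091 m and angle between the grasp point's own z axis and vertical above 2.6 rad), for 0.3 s.
At the end, for the whole second after the job is handed in: The tool still points down (within 30 degrees) at the 70 mm cap: TCP within 25 mm of its centre seen from above and 20 to 75 mm above its top (fingertips about 1 to 56 mm above). Every jar, cap and toy is within 5 mm of where it started (all of step 2 and distance of each of jar_open, jar_capped, cap_70, cap_52, cap_38, prism, drum_block, spiky_roller, infinity_cube from where it was at the start of the episode below 0.005 m); the robot touches nothing.
It fails at once if the robot touches something (contact force between any of the arm, the fingers and anything else above 0.3 N).
It fails at once if a jar, cap or toy is moved or lifted by more than 5 mm (distance of any of jar_open, jar_capped, cap_70, cap_52, cap_38, prism, drum_block, spiky_roller, infinity_cube from where it was at the start of the episode above 0.005 m).
It fails at once if the fingertips are brought down over the wrong jar or a wrong cap (TCP within 25 mm of its centre from above and less than 55 mm above its top) ((horizontal distance between the grasp point and jar_capped below 0.025 m and z of the grasp point in the frame of jar_capped between 0.0975 and 0.1525 m) or (horizontal distance between the grasp point and cap_52 below 0.025 m and z of the grasp point in the frame of cap_52 between 0.014 and 0.069 m) or (horizontal distance between the grasp point and cap_38 below 0.025 m and z of the grasp point in the frame of cap_38 between 0.012 and 0.067 m)).
It also fails if it takes over 42 s, if anything falls off the work surface, if the arm or the gripper's body presses on something with over 40 N, if the wrist force passes 120 N, or if a joint passes its speed limit or range.

ROBOT

A 6-joint arm with a two-finger parallel gripper is mounted at the origin on the work surface. World frame = base frame: x ahead of the robot, y to its left, z up, the work surface at z = 0. Lengths are in mm, angles in rad, forces in N, time in s.
With the tool pointing down it reaches from about 350 to 875 mm from the base axis. Payload 4.2 kg.
Tool frame: the origin (TCP) lies between the finger pads, 19 mm behind the fingertips; this is the grasp point; z points along the fingers, y is the line along which they close (so a half turn about z gives the same grasp; the last joint's range is limited). The gripper opens to 85 mm and grips with 20 to 120 N. Pads are 22 mm wide; open, the fingers measure 114 mm over their backs; the gripper's body (76 mm by 85 mm) begins 54 mm behind the grasp point. The pads swing forward as they close: fully open they stand 13 mm farther back than shut.
Start: joints at [1.45, 0.385, 0.008, 0, -1.194, -0.259], TCP at [231.676, 580.453, 250.012] pointing down, gripper open.
Joint ranges: [-3.14, 3.14], [-1.21, 2.06], [-1.07, 1.41], [-3.16, 2.05], [-2.99, -0.16], [-3.1, 3.1]. Speed limits (rad/s): [2.79, 2.79, 3.14, 3.14, 3.14, 3.14].

INTERFACE

Orientations are given as a unit quaternion [x, y, z, w].
In Python, from bench import read_state, get_image, get_calibration, job_done gives the robot as it stands.
- The arm moves only by the shell command python3 -m creep 'ROWS'. ROWS is a JSON object of lists of equal length, an entry for each row: "translation": the shift along the world's x, y, z in cm, a list of three; "delta_rot": the turn, a rotation vector about the world's x, y, z in degrees, a list of three; "hand": the finger opening in cm, from 0 to 8.54. A call has 1 to 8 rows; each row is the pose to reach, as a shift and turn from the pose commanded when the call began; what a row does not reach only later rows make up. A row lasts 1/8 s, in which the tool goes at most 62.5 mm and 10.7 degrees, less where a joint would pass 70% of its speed; a pose out of reach is approached as far as the arm can. A call with a gripper value outside its range is refused whole. The fingers move at their own pace and stop on an object; the grip force is fixed at half the most. Time passes only in rows, so rows that repeat a pose let the fingers close. It gives the time, the measured TCP pose, the force, the opening and the grip force at its end, in the units of the state.
- read_state(): the state, without advancing time (a new reading comes with each control period).
- get_image(name): name is "scene" or "top" or "wrist"; returns (picture, depth): 400x640x3 uint8, red, green, blue; 400x640 float32, mm along the optical axis (not along the pixel's ray), 0 where there is no reading.
- get_calibration(name): a dict with "intrinsics" (3x3 intrinsics, pixels), "dist" ([k1, k2, p1, p2, k3] as OpenCV has them; the pictures are not rectified), "xyz" and "attitude" of the camera in the world. Camera axes: x right, y down, z forward; pixel columns grow to the right and rows downward; lengths in mm; the calibration is good to about 2 mm. A picture is of the moment at which its call begins: read the wrist's pose just before it. get_calibration takes no time and is no camera call; for the wrist camera it gives the pose at the moment of the call.
- job_done(): hands the job in; it is judged then, once.
The state is a dict: "clock": time; "joints": joint angles; "joint_vel": joint speeds; "joint_efforts": joint torques, N m; "position": TCP position; "ee_rot": TCP orientation; "contact_force": force on the tool from outside, world axes, zero at the start; "wrist_torque": the same for the moment, N m; "gripper_width": finger opening in mm; "grasp_force": force on a finger pad.
Only numpy, scipy, OpenCV 4.12 (cv2) and the standard library are available. Lean on these libraries where they do the work, as an engineer would, in place of code of your own. Each camera call takes 0.05 s, during which the arm holds its last target. There are 200 camera calls.

## Working session

There is one attempt and no reset: what is moved stays moved. The work goes in short steps, Python scripts to look and compute and a shell command to move; the robot and the scene stay as the last step left them, time stands still between calls to the robot, and variables do not carry over. Pictures are saved under pics/ and viewed, at most 10 in all, crops included, and the job is handed in when it is done.

```bash
mkdir -p pics
cat > h.py <<'E'
import numpy as np,cv2
from bench import *
from scipy.spatial.transform import Rotation as R
def grab(n,f):
    c=get_calibration(n); im,d=get_image(n); cv2.imwrite(f'pics/{f}.png',im[...,::-1]); np.savez(f'{f}.npz',im=im,d=d,K=c['intrinsics'],D=c['dist'],p=c['xyz'],a=c['attitude'])
def ray(f,uv):
    z=np.load(f+'.npz'); u=cv2.undistortPoints(np.array(uv,float).reshape(-1,1,2),z['K'],z['D']).reshape(-1,2)
    a=z['a']; M=a if a.shape==(3,3) else R.from_quat(a).as_matrix()
    return z['p'],np.c_[u,np.ones(len(u))]@M.T
def plane(f,uv,h):
    p,r=ray(f,uv); return p+r*((h-p[2])/r[:,2])[:,None]
def tri(f,g,a,b):
    p,r=ray(f,[a]);q,s=ray(g,[b]);A=np.c_[r[0],-s[0]];t=np.linalg.lstsq(A,q-p,rcond=None)[0]
    x,y=p+t[0]*r[0],q+t[1]*s[0]; return (x+y)/2,np.linalg.norm(x-y)
E
python3 - <<'E'
from h import *
for n in('top','scene','wrist'): grab(n,n); c=get_calibration(n); print(n,c)
E
```

```text
top {'intrinsics': array([[447.99295631,   0.        , 315.08371372],
       [  0.        , 447.99295631, 201.31017136],
       [  0.        ,   0.        ,   1.        ]]), 'dist': array([-0.00723758,  0.        ,  0.        ,  0.        ,  0.        ]), 'xyz': array([ 537.10283823,    3.277979  , 1393.0072009 ]), 'attitude': array([ 0.71341565, -0.70010536,  0.02532518, -0.01578722])}
scene {'intrinsics': array([[483.95894565,   0.        , 316.13990703],
       [  0.        , 483.95894565, 201.37299128],
       [  0.        ,   0.        ,   1.        ]]), 'dist': array([-0.07884669,  0.        ,  0.        ,  0.        ,  0.        ]), 'xyz': array([1494.91931777,  636.98427267, 1130.16075521]), 'attitude': array([ 0.42246733,  0.8161923 , -0.35299099, -0.17535351])}
wrist {'intrinsics': array([[281.76019797,   0.        , 319.82899497],
       [  0.        , 281.76019797, 197.86469744],
       [  0.        ,   0.        ,   1.        ]]), 'dist': array([-0.03300563,  0.        ,  0.        ,  0.        ,  0.        ]), 'xyz': array([310.96420925, 549.1120232 , 373.22136615]), 'attitude': array([-0.55261677,  0.81669997,  0.13716855, -0.09381178])}
```

View pics/top.png

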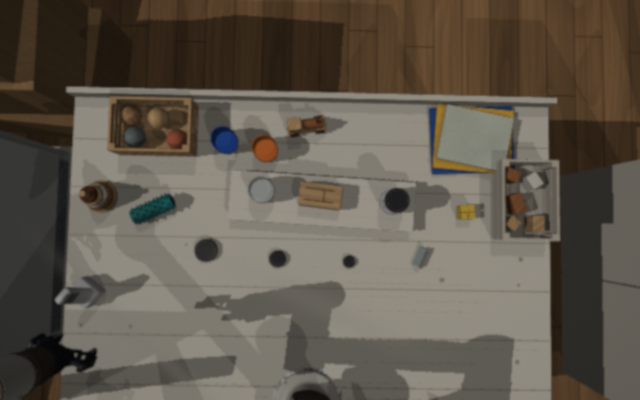

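View pics/scene.png

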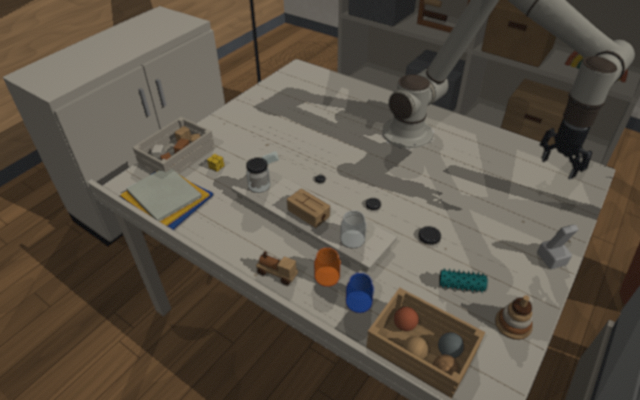

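The top view shows the open jar at about (262,190), the capped jar at (397,200), and the caps at (206,250) for the largest, (278,258) and (349,261). In the scene view the open jar is at (353,230) and the large cap at (430,235). I'll enlarge the jar and measure the caps.

Run:
```python
from h import *
t=cv2.imread('pics/top.png');s=cv2.imread('pics/scene.png')
a=cv2.resize(t[165:215,230:295],None,fx=6,fy=6,interpolation=2);b=cv2.resize(s[200:260,320:385],None,fx=6,fy=6,interpolation=2)
h=max(a.shape[0],b.shape[0]);o=np.zeros((h,780,3),np.uint8);o[:a.shape[0],:390]=a;o[:b.shape[0],390:]=b
cv2.imwrite('pics/jar.png',cv2.convertScaleAbs(o,alpha=1.5))
def blob(f,seed,thr):
    g=cv2.cvtColor(cv2.imread(f'pics/{f}.png'),6); n,l,st,c=cv2.connectedComponentsWithStats((g<thr).astype('uint8'),connectivity=4)
    i=l[seed[1],seed[0]]; return c[i],st[i]
for nm,u,v,h in(('70',(206,250),(430,235),16),('52',(278,258),(373,204),14),('38',(349,261),(320,179),12),('jc',(397,200),(258,165),142)):
    a,sa=blob('top',u,60);b,sb=blob('scene',v,60); x,e=tri('top','scene',a,b)
    print(nm,a,sa[2:],b,sb[2:],x,e,plane('top',[a],h)[0],'dia',sa[2]*(1393-h)/448)
```

```text
70 [206.26578947 249.67631579] [ 22  22 380] [428.82119205 235.2781457 ] [ 22  17 302] [462.36559184 318.02490328   2.71658508] 0.6982864859370306 [463.25522635 314.70997524  16.        ] dia 67.62053571428571
52 [277.545 258.175] [ 16  16 200] [372.47727273 203.87878788] [ 14  11 132] [440.03833728  98.28931703   1.62601979] 1.0925704354829315 [441.19229445  96.98474336  14.        ] dia 49.25
38 [348.90721649 261.06185567] [11 11 97] [319.41818182 178.87272727] [10  7 55] [ 4.35210510e+02 -1.22905195e+02 -1.00114647e-01] 0.10142372773136911 [ 436.06758837 -121.76736972   12.        ] dia 33.908482142857146
jc [396.70264317 199.9030837 ] [ 24  23 454] [256.47859922 165.54474708] [ 20  16 257] [ 619.10237714 -244.15009618  128.7171062 ] 0.723875497270818 [ 618.45207851 -241.84828132  142.        ] dia 67.01785714285714
```

View pics/jar.png

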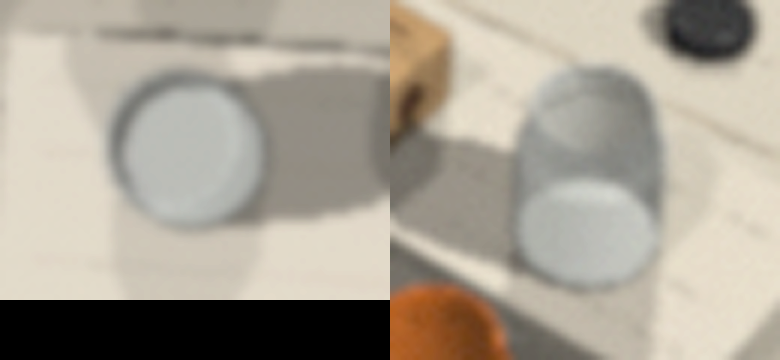

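View pics/wrist.png

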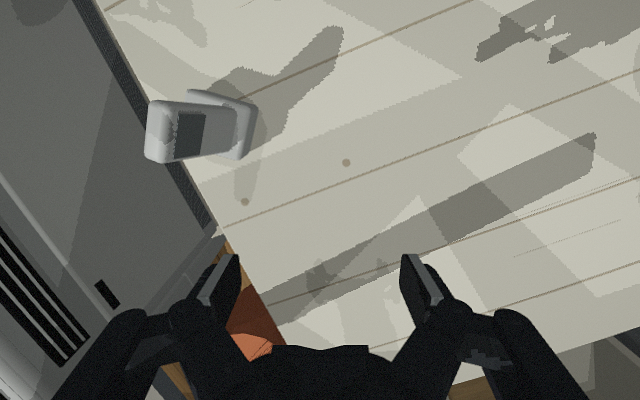

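Run:
```python
from h import *
x,e=tri('top','scene',(259.5,188),(354.4,218.3));print('rim',x,e,plane('top',[(259.5,188)],140))
x,e=tri('top','scene',(261.7,190.8),(352.8,238.8));print('base',x,e,plane('top',[(261.7,190.8)],48))
s=read_state();print(s['position'],s['ee_rot'])
# step and tall objects heights from depth
for f,ps in(('top',[(240,180),(98,195),(225,140),(265,149),(262,190),(320,190),(75,295)]),):
    d=np.load(f+'.npz')['d']
    for p in ps: print(p,1393-d[p[1]-3:p[1]+4,p[0]-3:p[0]+4].min())
```

```text
rim [643.97903743 146.54292353 131.36825091] 4.968884797427688 [[644.56593609 143.47345435 140.        ]]
base [644.18345419 147.77217394  44.13752883] 0.980727429282223 [[644.13981238 146.94556151  48.        ]]
[231.551381   580.07492744 249.13930043] [ 9.82007811e-01 -1.88838250e-01 -1.03060616e-04  8.73969549e-04]
(240, 180) 46.479736
(98, 195) 101.19812
(225, 140) 86.76965
(265, 149) -1.0129395
(262, 190) 51.34851
(320, 190) 1393.0
(75, 295) 160.00159
```

```bash
python3 -m creep '{"translation":[[4,-4.2,1],[8,-8.4,2],[12,-12.6,2],[16,-16.8,2],[20,-21,2],[25,-26,2],[30,-31.5,2],[34,-37,2]],"delta_rot":[[0,0,0],[0,0,0],[0,0,0],[0,0,0],[0,0,0],[0,0,0],[0,0,0],[0,0,0]],"hand":[1.5,1.5,1.5,1.5,1.5,1.5,1.5,1.5]}'
python3 -m creep '{"translation":[[0,0,0],[0,0,0],[0,0,0],[0,0,0]],"delta_rot":[[0,0,0],[0,0,0],[0,0,0],[0,0,0]],"hand":[1.5,1.5,1.5,1.5]}'
python3 - <<'E'
from h import *
grab('wrist','w1');print(read_state()['position'],read_state()['clock'])
E
```

```text
clock: 1.15
position: [557.3, 229.1, 269.6]
ee_rot: [0.982, -0.189, -0.0, 0.0]
contact_force: [1.0, 0.1, -0.2]
gripper_width: 15.2
grasp_force: 0.0
clock: 1.65
position: [555.5, 231.7, 270.2]
ee_rot: [0.982, -0.188, 0.0, -0.0]
contact_force: [-0.4, 1.5, 0.2]
gripper_width: 14.9
grasp_force: 0.0
[555.62399137 231.69639301 270.18924401] 1.7
```

View pics/w1.png

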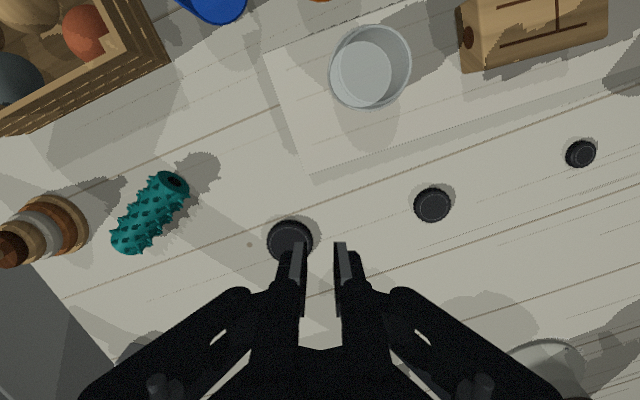

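The wrist view shows the open jar with its rim centred near (373,62) and its base near (361,74). The 70 mm cap is at (290,240), the 52 mm cap at (432,205) and the 38 mm cap at (580,154).

Run:
```python
from h import *
print(plane('w1',[(373,62)],140),tri('w1','top',(373,62),(259.5,188)),tri('w1','scene',(373,62),(354.4,218.3)))
print(plane('w1',[(361,74)],48))
print(plane('w1',[(290,239)],14),plane('w1',[(432,204.5)],12),plane('w1',[(580,154)],11))
p=np.array([(335,62),(411,62),(373,24),(373,104)]);print(plane('w1',p,140)[:,:2])
```

```text
[[646.98126388 148.84338082 140.        ]] (array([646.95091485, 145.35285089, 122.32610737]), np.float64(1.7448824884930436)) (array([646.73588049, 149.42174046, 136.08529731]), np.float64(2.8256389939198168))
[[644.41736802 146.74882221  48.        ]]
[[468.06863403 315.56360945  14.        ]] [[441.94467959 101.92784995  12.        ]] [[ 436.89616983 -114.22337127   11.        ]]
[[658.45818049 178.0042202 ]
 [635.57267071 119.5039461 ]
 [673.4593519  139.94948422]
 [615.49466519 159.34601346]]
```

```bash
python3 -m creep '{"translation":[[3,-2.8,0],[6,-5.6,0],[8.9,-8.5,0],[8.9,-8.5,-2],[8.9,-8.5,-4.5],[8.9,-8.5,-7],[8.9,-8.5,-8],[8.9,-8.5,-8]],"delta_rot":[[0,0,0],[0,0,0],[0,0,0],[0,0,0],[0,0,0],[0,0,0],[0,0,0],[0,0,0]],"hand":[1.5,1.5,1.5,1.5,1.5,1.5,1.5,1.5]}'
python3 - <<'E'
from h import *
grab('wrist','w2');grab('scene','s2')
a=cv2.imread('pics/w2.png');b=cv2.imread('pics/s2.png')[130:330,240:560]
cv2.imwrite('pics/c2.png',np.vstack([cv2.resize(a,(480,300)),cv2.resize(b,(480,300))]))
E
```

```text
clock: 2.7
position: [645.0, 146.0, 189.7]
ee_rot: [0.982, -0.188, -0.0, 0.0]
contact_force: [0.9, -0.6, 0.2]
gripper_width: 15.1
grasp_force: 0.0
```

View pics/c2.png

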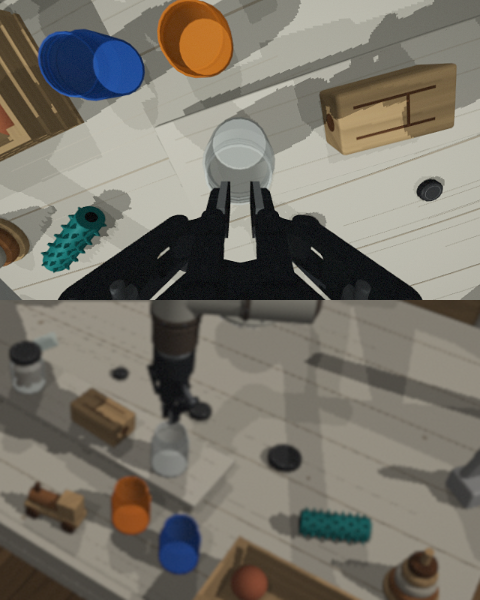

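The two views agree that the fingertips are centred above the open jar's mouth. I'll hold here, then rise and go across to the cap.

```bash
Z='[0,0,0]'; python3 -m creep '{"translation":[[0,0,0],[0,0,0],[0,0,0],[0,0,0],[0,0,0],[0,0,0],[0,0,0],[0,0,0]],"delta_rot":[[0,0,0],[0,0,0],[0,0,0],[0,0,0],[0,0,0],[0,0,0],[0,0,0],[0,0,0]],"hand":[1.5,1.5,1.5,1.5,1.5,1.5,1.5,1.5]}' | head -2
python3 -m creep '{"translation":[[0,0,0],[0,0,0],[0,0,0],[0,0,0],[0,0,0],[0,0,0],[0,0,0],[0,0,0]],"delta_rot":[[0,0,0],[0,0,0],[0,0,0],[0,0,0],[0,0,0],[0,0,0],[0,0,0],[0,0,0]],"hand":[1.5,1.5,1.5,1.5,1.5,1.5,1.5,1.5]}' | head -2
python3 -m creep '{"translation":[[0,0,0],[0,0,2],[0,0,5],[0,0,7],[-3.5,3.5,7],[-7,7,7],[-11,11,7],[-14,13.5,7]],"delta_rot":[[0,0,0],[0,0,0],[0,0,0],[0,0,0],[0,0,0],[0,0,0],[0,0,0],[0,0,0]],"hand":[1.5,1.5,1.5,1.5,1.5,1.5,1.5,1.5]}'
python3 -m creep '{"translation":[[-2,1.5,0],[-4,3.5,0],[-4,3.5,-2],[-4,3.5,-6],[-4,3.5,-10],[-4,3.5,-13],[-4,3.5,-13],[-4,3.5,-13]],"delta_rot":[[0,0,0],[0,0,0],[0,0,0],[0,0,0],[0,0,0],[0,0,0],[0,0,0],[0,0,0]],"hand":[1.5,1.5,1.5,1.5,1.5,1.5,1.5,1.5]}'
python3 - <<'E'
from h import *
grab('wrist','w3')
E
```

```text
clock: 3.8
position: [645.2, 145.6, 190.0]
clock: 4.8
position: [645.2, 145.6, 190.0]
clock: 5.8
position: [503.6, 282.0, 260.2]
ee_rot: [0.982, -0.188, 0.0, -0.0]
contact_force: [1.0, -0.1, 0.1]
gripper_width: 14.9
grasp_force: 0.0
clock: 6.8
position: [466.0, 316.3, 131.4]
ee_rot: [0.982, -0.189, 0.001, -0.001]
contact_force: [0.1, -0.2, 0.5]
gripper_width: 14.9
grasp_force: 0.0
```

View pics/w3.png

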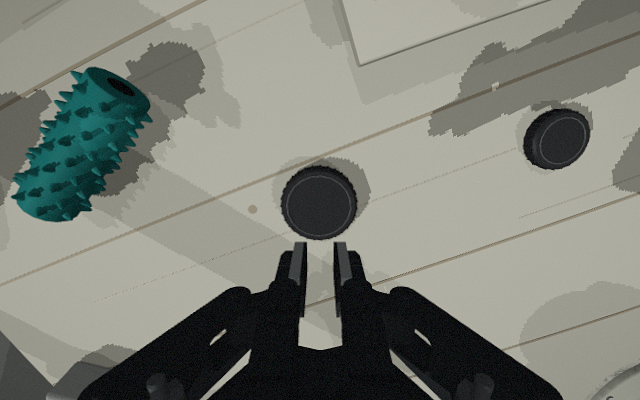

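The cap's top face is centred at (319,203), clear of the fingers and on the finger midline.

```bash
python3 - <<'E'
from h import *
print(plane('w3',[(319,204)],16))
E
python3 -m creep '{"translation":[[0,0,-2],[0,0,-4],[0,0,-6.5],[0,0,-6.5],[0,0,-6.5],[0,0,-6.5],[0,0,-6.5],[0,0,-6.5]],"delta_rot":[[0,0,0],[0,0,0],[0,0,0],[0,0,0],[0,0,0],[0,0,0],[0,0,0],[0,0,0]],"hand":[1.5,1.5,1.5,1.5,1.5,1.5,1.5,1.5]}'
```

```text
[[463.2475217 319.0810792  16.       ]]
clock: 7.85
position: [465.3, 315.8, 65.5]
ee_rot: [0.982, -0.189, 0.0, -0.0]
contact_force: [0.2, 0.2, -0.1]
gripper_width: 14.8
grasp_force: 0.0
```

Within 4 mm of the cap's centre, so I'm handing in.

```bash
python3 -c "
from bench import *
print(job_done())"
```

```text
the job is handed in; nothing more can be done
None
```

I pointed the arm down at the open jar for just over 2 s, then at the 70 mm cap, and handed the job in there, with the TCP about 4 mm from the cap's measured centre, 50 mm above its top and no contact seen; the hand-in gave no verdict.

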